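# Close the air filter and set the regulator on the workshop air unit

## Robot

A 7-joint arm with a two-finger parallel gripper is mounted at the origin on the work surface. World frame = base frame: x ahead of the robot, y to its left, z up, the work surface at z = 0. Lengths are in m, angles in rad, forces in N, time in s.
With the tool pointing down it reaches from about 0.4 to 0.85 m from the base axis. Payload 4.4 kg.
Tool frame: the origin (TCP) lies midway between the tips of the shut fingers; the grasp point (between the pads) lies 19 mm behind it; z points along the fingers, y is the line along which they close (so a half turn about z gives the same grasp; the last joint's range is limited). The gripper opens to 94 mm and grips with 3 to 60 N. Pads are 16 mm wide; open, the fingers measure 119 mm over their backs; the gripper's body (75 mm by 177 mm) begins 78 mm behind the grasp point.
Start: joints at [1.118, 0.628, 0.038, 1.517, -0.027, 0.996, -0.02], TCP at [0.245, -0.602, 0.205] pointing down, gripper open.
Joint ranges: [-3.06, 3.06], [-0.37, 2.12], [-1.25, 1.32], [0.18, 2.47], [-1.1, 4.24], [0.23, 1.98], [-2.94, 2.94]. Speed limits (rad/s): [2.57, 2.57, 3.14, 3.14, 3.14, 3.14, 3.14].

## Interface

Orientations are given as [roll, pitch, yaw] about the fixed x, y, z axes, in that order (R = Rz(yaw) Ry(pitch) Rx(roll)).
In Python, from plant import sensors, vision, order gives the robot as it stands. The module is installed in compiled form; this text tells all that it offers.
- The arm moves only by the tool step_arm, never from a script. Its argument "steps" is a list of rows, each a list of 4 numbers: the shift along the world's x, y, z in m, then the turn about the world's z in degrees. A call has 1 to 5 rows; each row is the pose to reach, as a shift and turn from the pose commanded when the call began; what a row does not reach only later rows make up. A row lasts 1/10 s, in which the tool goes at most 50 mm and 8.59 degrees, less where a joint would pass 70% of its speed; a pose out of reach is approached as far as the arm can. A call with a gripper value outside its range is refused whole. "fingers" is the finger opening in m, from 0 to 0.094, set as the call begins (left out, the last holds). The fingers move at their own pace and stop on an object; the grip force is fixed at half the most. Time passes only in rows, so rows that repeat a pose let the fingers close. It gives the time, the measured TCP pose, the force, the opening and the grip force at its end, in the units of the state.
- sensors.read_state(): the state, without advancing time (a new reading comes with each control period).
- vision.grab_frame(name): name is "scene" or "top" or "wrist"; returns a dict with "color" (480x640x3 uint8, blue, green, red), "fx", "fy", "cx", "cy" (pixels), "eye" and "attitude" of the camera in the world. Camera axes: x right, y down, z forward; pixel columns grow to the right and rows downward; lengths in m; the calibration is good to about 2 mm. A picture is of the moment at which its call begins. There is no depth.
- order.finish_job(): hands the job in; it is judged then, once.
The state is a dict: "t": time; "q": joint angles; "joint_velocities": joint speeds; "joint_torque": joint torques, N m; "ee_pos": TCP position; "eef_rot": TCP orientation; "wrist_force": force on the tool from outside, world axes, zero at the start; "moment": the same for the moment, N m; "grip_width": opening from 0.0 (shut) to 1.0 (fully open); "finger_force": force on a finger pad.
Only numpy, scipy, OpenCV 4.12 (cv2) and the standard library are available. Lean on these libraries where they do the work, as an engineer would, in place of code of your own. Each camera call takes 0.05 s, during which the arm holds its last target. There are 200 camera calls.

## Task

The filter element of the bench air unit has just been changed. Push its spring-loaded bayonet cap in, keep it in while turning it clockwise until it stops (never force it round without pushing), and let it spring up into its catch; then turn the regulator knob clockwise until its pointer stands at the steel marker clip on the dial rim. Do not shift the marker or disturb the parts lying around, and let go of everything.

Things in the scene. Friction and masses are not known exactly. Their poses are not given: they have to be found in the camera images.
- air_base: steel base plate of the bench air unit, 220 x 360 x 12 mm, fixed; origin on the bench, x away from the robot, yaw up to 0.25 rad. Two grey housings stand 90 mm to its +y and -y: filter and regulator, which is where varies. Each has a round head whose axis leans 25 degrees from vertical to -x (the robot). Between them a gauge up to 105 mm high
- cap_grip (a point): filter cap: plain grey ribbed disc, diameter 80 mm, no dial round it, with an upright grip bar across it, 72 mm long, 16 mm thick, 36 mm high. Point on the axis in the bar, 22 mm above the disc's face, 14 mm below the bar's top. z: the head's axis, outward (leaning 25 degrees to the robot); x: along the bar; moves with the cap
- cap_stem (a joint): how far the cap is pushed in along its axis, m: 0 = fully out (at the start), 0.011 = bottomed. A spring pushes it out: 4 N at 0, 9.5 N at 0.011. Sprung up in its catch it stands at 0.004
- filter_cap (a joint): turn of the cap, rad, growing clockwise seen from outside; 0 to 0.05 at the start, stop at 1.25. Turns past 0.15 only while pushed in over 0.008; beyond 1.08 it can spring up into its catch (cap_stem 0.004), which keeps it from turning back; then the bar points straight up the slope. Friction 0.04 N m
- knob_grip (a point): regulator knob: black disc, diameter 80 mm, with an upright grip bar 72 mm long, 16 mm thick, 36 mm high, on an aluminium dial plate of diameter 116 mm. Point on the axis in the bar, 22 mm above the disc's face, 14 mm below the bar's top. z: the head's axis, outward (leaning 25 degrees to the robot); x: along the bar to the end with the pointer and white line
- regulator_knob (a joint): turn of the knob, rad, growing clockwise seen from outside, 0 to 3.4; stays where left (friction 0.08 N m). At 0 the pointer looks to the plate's +y side, at 1.57 straight up the slope. 0.2 to 1.1 at the start
- knob_mark (a point): tip of the knob's pointer nose (short black nose with a white line, on the disc's edge), 47 mm from the axis
- set_marker (a joint): place of the set marker round the dial, rad, on the same scale as regulator_knob: the pointer stands at the marker when the two are equal. 1.75 to 2.6; friction holds it there
- marker_mark (a point): the spot 47 mm from the axis, at the pointer's height, where the pointer tip must come: just inside the marker, a dark steel clip 8 mm wide, 8 mm high above the dial, on its rim (49 to 69 mm from the axis). The knob's disc face is 12 mm above the dial, so fingers clear the clip
- jar: bystander: jar with a lid, diameter 90 mm, 130 mm high; origin under its middle
- hammer: bystander: hammer lying beside the unit; handle to its -x
- bearing: bystander: steel bearing ring, diameter 84 mm, 24 mm high, on the bench between unit and robot; origin under its middle

How it is judged:
By the outcome, as a careful person would: the job done as asked, in the order asked, and still so for the second after the job is handed in, with the robot touching nothing.
It also fails if it takes over 64 s, if anything falls off the work surface, if the arm or the gripper's body presses on something with over 40 N, if the wrist force passes 120 N, or if a joint passes its speed limit or range.

## Working session

There is one attempt and no reset: what is moved stays moved. The work goes in short steps, Python scripts to look and compute and a tool call to move; the robot and the scene stay as the last step left them, time stands still between calls to the robot, and variables do not carry over. Pictures are saved under pics/ and viewed, at most 11 in all, crops included, and the job is handed in when it is done.

Besides the shell and the picture viewer there is one more tool, called after ">>>" as name(argument=value, ...) on one line, values as JSON. step_arm: Moves the arm, as the interface text tells. Its arguments: {"type":"object","properties":{"steps":{"type":"array","items":{"type":"array","items":{"type":"number"}}},"fingers":{"type":"number"}},"required":["steps"]}

```bash
mkdir -p pics
cat > h.py <<'E'
import numpy as np, cv2
from plant import sensors, vision, order
from scipy.spatial.transform import Rotation as R
def cam(f):
    a=np.array(f["attitude"],float)
    if a.shape==(3,3): M=a
    elif a.size==4: M=R.from_quat(a).as_matrix()
    else: M=R.from_euler('xyz',a).as_matrix()
    return np.array(f["eye"]),M
def ray(f,u,v):
    e,M=cam(f); d=M@np.array([(u-f["cx"])/f["fx"],(v-f["cy"])/f["fy"],1]); return e,d/np.linalg.norm(d)
def onz(f,u,v,z):
    e,d=ray(f,u,v); return e+d*(z-e[2])/d[2]
def onplane(f,u,v,p,n):
    e,d=ray(f,u,v); return e+d*(np.dot(p-e,n)/np.dot(d,n))
def proj(f,p):
    e,M=cam(f); c=M.T@(np.array(p)-e); return np.array([f["fx"]*c[0]/c[2]+f["cx"],f["fy"]*c[1]/c[2]+f["cy"]])
def tri(rs):
    A=np.zeros((3,3));b=np.zeros(3)
    for e,d in rs:
        P=np.eye(3)-np.outer(d,d);A+=P;b+=P@e
    x=np.linalg.solve(A,b); return x,[np.linalg.norm((np.eye(3)-np.outer(d,d))@(x-e)) for e,d in rs]
E
python3 - <<'E'
from h import *
import pickle
F={}
for n in("scene","top"):
    f=vision.grab_frame(n);F[n]=f;cv2.imwrite(f"pics/{n}0.png",f["color"]);print(n,f["eye"],f["attitude"],f["fx"],f["cx"])
pickle.dump(F,open("F0.pkl","wb"))
s=sensors.read_state();print(s)
E
```

```text
scene [ 1.23484717 -0.54051662  0.95627103] [-2.33056798  0.00525941  0.82997572] 517.1460703143713 309.66079591172866
top [0.46722431 0.02998219 1.21288072] [-3.00505959  0.00766949 -1.56895028] 510.7603651485966 325.48328458693567
{'t': 0.1, 'q': array([ 1.11820436,  0.62920826,  0.03845644,  1.51823649, -0.02697251,
        0.99631448, -0.01994418]), 'joint_velocities': array([-0.00028718, -0.00380074,  0.00065057, -0.0044817 , -0.00105455,
        0.00058472,  0.00048665]), 'joint_torque': array([ 1.95841443e-03, -5.50788224e+01,  1.14712670e+00, -1.87116516e+01,
       -5.21595986e-02,  1.92117045e-02,  8.12621488e-05]), 'ee_pos': array([ 0.24498616, -0.60143257,  0.20468579]), 'eef_rot': array([-3.13994485e+00,  4.33077977e-05,  3.86854040e-01]), 'wrist_force': array([0.48039435, 0.51773492, 0.87185859]), 'moment': array([ 0.01103662, -0.03517101,  0.01564545]), 'finger_force': 0.0, 'grip_width': 0.9990626759839593}
```

View pics/scene0.png

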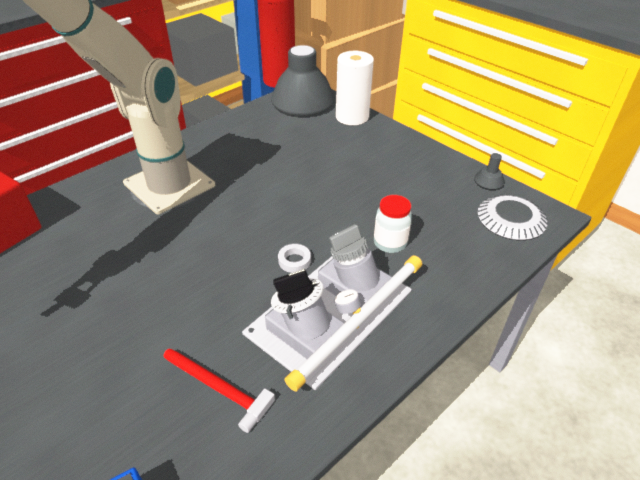

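View pics/top0.png

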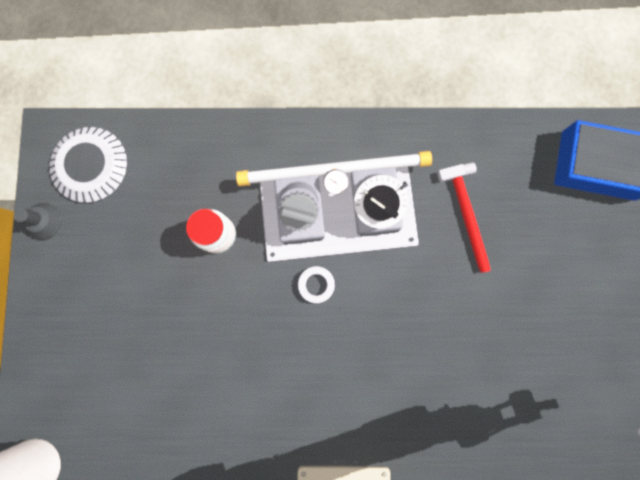

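The unit lies with the filter (grey cap) on +y at top (298,212) and the regulator on −y at top (381,203). The jar is at (210,228), the ring at (316,285) and the hammer on the right. I'll zoom in on both heads.

Run:
```python
from h import *
import pickle
F=pickle.load(open("F0.pkl","rb"))
a=cv2.resize(F["top"]["color"][140:280,250:430],None,fx=4.4,fy=4.4,interpolation=cv2.INTER_CUBIC)[:,:792]
b=cv2.resize(F["scene"]["color"][215:350,240:420],None,fx=4.4,fy=4.4,interpolation=cv2.INTER_CUBIC)
a=a[60:360];b=b[20:320]
cv2.imwrite("pics/crop1.png",np.vstack([a,b[:,:792]]))
```

```text
(no output)
```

View pics/crop1.png

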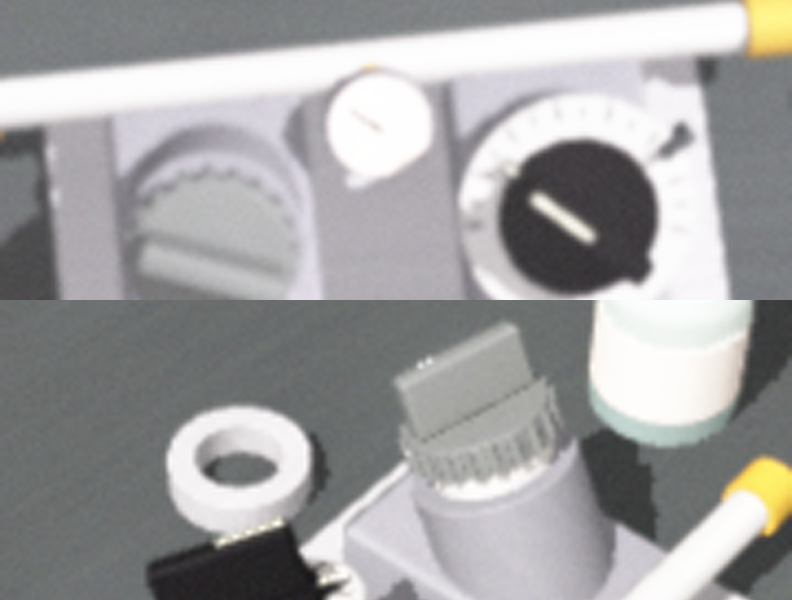

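The crop shows the cap's bar running nearly along y. The knob's white line and nose point up-left (nose about (505,170)), and the dark clip is up-right at about (678,140).

Run:
```python
from h import *
import pickle
F=pickle.load(open("F0.pkl","rb"));T=F["top"];S=F["scene"]
t=lambda u,v:(250+u/4.4,140+(v+60)/4.4)
s=lambda u,v:(240+u/4.4,215+(v-280)/4.4)
a=onz(T,268,260,.012);b=onz(T,416,245,.012);print("corners",a,b,"yaw",np.arctan2(*(a-b)[[0,1]]*[-1,1]))
print("cap bar top",tri([ray(T,*t(220,272)),ray(S,*s(459,355))]))
print("cap bar +y end",tri([ray(T,*t(143,255)),ray(S,*s(520,327))]), "-y end",tri([ray(T,*t(297,292)),ray(S,*s(402,384))]))
print("knob line",tri([ray(T,*t(535,198)),ray(S,*s(283,523))]),tri([ray(T,*t(595,240)),ray(S,*s(220,542))]))
```

```text
corners [0.5660508  0.17491177 0.012     ] [ 0.60197228 -0.17436386  0.012     ] yaw 0.10248531709091221
cap bar top (array([0.64678206, 0.09320665, 0.17468637]), [np.float64(0.0030891053877113036), np.float64(0.0030891053877113587)])
cap bar +y end (array([0.65464889, 0.12940909, 0.17700213]), [np.float64(0.003359499163239423), np.float64(0.0033594991632391754)]) -y end (array([0.63887221, 0.05833845, 0.17088228]), [np.float64(0.004593670306434671), np.float64(0.00459367030643441)])
knob line (array([ 0.67960732, -0.05524729,  0.18191553]), [np.float64(0.0015434833830439904), np.float64(0.0015434833830439859)]) (array([ 0.66223784, -0.08220626,  0.17460193]), [np.float64(0.0035078431292945252), np.float64(0.0035078431292945495)])
```

>>> step_arm(steps=[[0,0,0.05,0],[0.02,0.02,0.09,5],[0.05,0.06,0.13,12],[0.08,0.1,0.16,20],[0.11,0.14,0.17,28]])

```text
t: 0.6
ee_pos: [0.3431, -0.4787, 0.3709]
eef_rot: [3.139, 0.001, 0.879]
wrist_force: [0.7, -0.3, 0.2]
grip_width: 1.005
finger_force: 0.0
```

>>> step_arm(steps=[[0.02,0.04,0,6],[0.04,0.08,0,12],[0.06,0.12,0,18],[0.08,0.16,0,24],[0.1,0.2,0,27]], fingers=0.046)

```text
t: 1.1
ee_pos: [0.4428, -0.2771, 0.3686]
eef_rot: [-3.141, -0.0, 1.35]
wrist_force: [0.8, -0.2, -0.9]
grip_width: 0.612
finger_force: 0.0
```

>>> step_arm(steps=[[0.02,0.04,0,0],[0.04,0.08,0,0],[0.06,0.12,0,0],[0.08,0.16,0,0],[0.1,0.2,0,0]])

```text
t: 1.6
ee_pos: [0.5428, -0.0773, 0.3685]
eef_rot: [-3.141, 0.0, 1.346]
wrist_force: [1.0, -0.1, -0.5]
grip_width: 0.488
finger_force: 0.0
```

>>> step_arm(steps=[[0.01,0.04,0,0],[0.02,0.08,0,0],[0.03,0.12,0,0],[0.03,0.12,0,0],[0.03,0.12,0,0]])

```text
t: 2.1
ee_pos: [0.5723, 0.0419, 0.3681]
eef_rot: [-3.14, 0.001, 1.349]
wrist_force: [-0.2, -0.6, -0.1]
grip_width: 0.49
finger_force: 0.0
```

Run:
```python
from h import *
import pickle
f=vision.grab_frame("wrist");pickle.dump(f,open("W1.pkl","wb"));cv2.imwrite("pics/w1.png",f["color"])
print(f["eye"],f["attitude"],f["fx"],f["cx"],f["cy"]);s=sensors.read_state();print(s["t"],s["ee_pos"],s["eef_rot"],s["q"])
```

```text
[0.59098843 0.12011923 0.54649116] [ 2.85897525e+00  1.41727685e-03 -2.21774609e-01] 416.6613450349478 320.30960770002065 240.0699926626811
2.15 [0.57228951 0.04024389 0.36824381] [-3.14083522e+00  1.31587030e-03  1.34634397e+00] [ 0.13563695  0.40089066 -0.38966082  1.47758276  0.15557703  1.29482824
 -0.49320008]
```

View pics/w1.png

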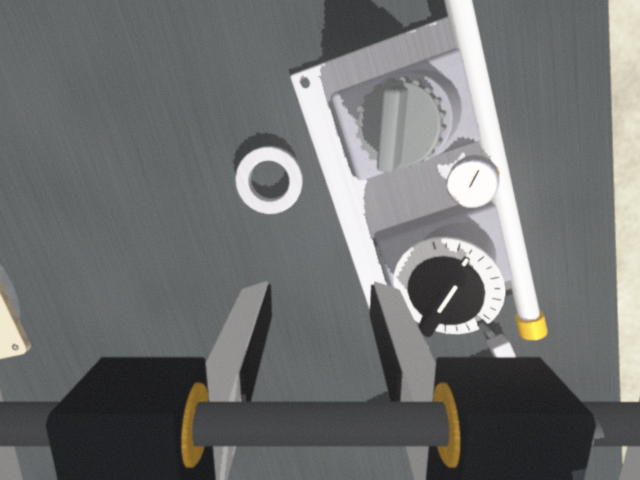

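The wrist view shows the cap bar from (393,82) to (388,170), the knob disc around (445,290), the white line to the nose at (465,260), and the clip at (487,328). I'll take a second view from another place.

>>> step_arm(steps=[[0.04,-0.02,0,0],[0.07,-0.03,0,0],[0.09,-0.03,0,0],[0.09,-0.03,0,0]])

```text
t: 2.55
ee_pos: [0.6639, 0.008, 0.3671]
eef_rot: [-3.141, 0.001, 1.342]
wrist_force: [-0.6, 0.3, -0.7]
grip_width: 0.492
finger_force: 0.0
```

Run:
```python
from h import *
import pickle
f=vision.grab_frame("wrist");pickle.dump(f,open("W2.pkl","wb"))
g=pickle.load(open("W1.pkl","rb"))
s=sensors.read_state();print(s["t"],s["ee_pos"],s["eef_rot"])
c=np.array([.655,.005,.16]);out=[]
for q in(g,f):
    u,v=proj(q,c); u=int(u);v=int(v);print(u-100,v-150); u0=max(0,u-100);v0=max(0,v-150)
    out.append(cv2.resize(q["color"][v0:v0+300,u0:u0+200],(400,600),interpolation=cv2.INTER_CUBIC))
cv2.imwrite("pics/w12.png",np.hstack(out))
```

```text
2.6 [0.66256008 0.008898   0.36762832] [-3.13997988e+00  8.81878791e-04  1.34351394e+00]
312 76
211 62
```

View pics/w12.png

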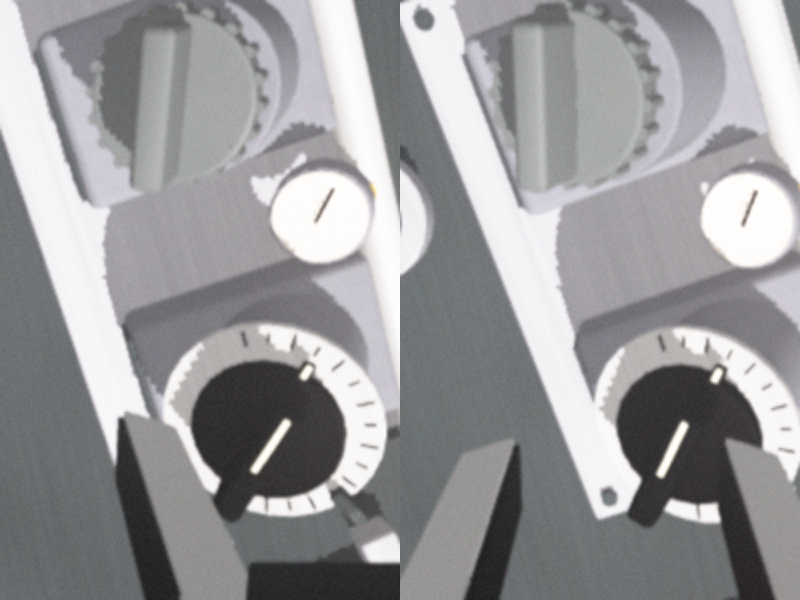

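In W1 and W2 the cap bar's top strip ends at crop px (162,30)/(148,188) and (131,25)/(132,188). The knob line ends and the white nose at (307,371)/(317,373) are clear, and the clip starts at (335,487) in W1.

```bash
cat > m.py <<'E'
from h import *
import pickle
F=pickle.load(open("F0.pkl","rb"));T=F["top"];S=F["scene"]
A=pickle.load(open("W1.pkl","rb"));B=pickle.load(open("W2.pkl","rb"))
a=lambda u,v:ray(A,312+u/2,76+v/2)
b=lambda u,v:ray(B,211+u/2,62+v/2)
yaw=.10; c,s_=np.cos(np.deg2rad(25)),np.sin(np.deg2rad(25))
Rz=R.from_euler('z',yaw).as_matrix()
n=Rz@[-s_,0,c];up=Rz@[c,0,s_];yy=Rz@[0,1,0]
E
python3 - <<'E'
from m import *
ends=[tri([a(162,30),b(131,25)]),tri([a(148,188),b(132,188)])]
print("cap bar ends",ends)
m=(ends[0][0]+ends[1][0])/2;print("cap top ctr",m,"grip",m-n*.014)
d=ends[0][0]-ends[1][0];print("len",np.linalg.norm(d),"theta to up",np.arctan2(d@yy,d@up),"d.n",d@n)
k=[tri([a(287,421),b(285,424)]),tri([a(254,472),b(260,477)])];nose=tri([a(307,371),b(317,373)])
print("knob line",k,"nose",nose)
d=k[0][0]-k[1][0];print("line len",np.linalg.norm(d),"theta",np.arctan2(d@up,d@yy),"d.n",d@n)
# expected knob axis from cap axis: -180mm base y
K=m-.18*yy;print("knob top ctr expected",K, "line end dist from it",(k[0][0]-K)@up,(k[0][0]-K)@yy,(k[0][0]-K)@n)
dn=nose[0]-K;print("nose rel",dn@up,dn@yy,dn@n,"theta",np.arctan2(dn@up,dn@yy))
for h in(-.036-.004,):
  for e in([a(335,487)],[ray(T,250+664/4.4,140+(155+60)/4.4)],[a(355,508)],[ray(T,250+685/4.4,140+(130+60)/4.4)]):
    o,r=e[0];p=o+r*(((K+h*n)-o)@n)/(r@n)-K;print("marker",p@up,p@yy,np.hypot(p@up,p@yy),np.arctan2(p@up,p@yy))
E
```

```text
cap bar ends [(array([0.65525923, 0.12897383, 0.17410036]), [np.float64(4.9519624717628016e-05), np.float64(4.951962471762954e-05)]), (array([0.63823906, 0.06432265, 0.16999377]), [np.float64(0.00017364475624631276), np.float64(0.00017364475624628064)])]
cap top ctr [0.64674915 0.09664824 0.17204706] grip [0.65263624 0.09723892 0.15935876]
len 0.0669800364077948 theta to up 1.2197791464784045 d.n -0.00616299739884309
knob line [(array([ 0.68144801, -0.05586096,  0.18123882]), [np.float64(0.00016035610651487982), np.float64(0.00016035610651490086)]), (array([ 0.66400114, -0.08286589,  0.17359484]), [np.float64(0.00023652777124252364), np.float64(0.00023652777124248445)])] nose (array([ 0.70210464, -0.04494189,  0.1519545 ]), [np.float64(0.0002458747987997449), np.float64(0.0002458747987997168)])
line len 0.033046786415274566 theta 0.7056049056083229 d.n -0.0015481077804277718
knob top ctr expected [ 0.66471916 -0.08245251  0.17204706] line end dist from it 0.02137635020928824 0.024788605009221257 0.00017402938808050786
nose rel 0.02861594408662623 0.033590901952376954 -0.035513526827775074 theta 0.7055935721643188
marker 0.027123259958535532 -0.03679013575404256 0.04570760680214156 2.506306319860956
marker 0.02370417889506711 -0.04374906941673662 0.049758106595004035 2.6450503307584783
marker 0.034456544649651734 -0.05021242878089184 0.06089779530713389 2.540178094780852
marker 0.034998273906530195 -0.05449908826868094 0.06476904969623987 2.5707338131182795
```

>>> step_arm(steps=[[-0.005,0.04,-0.02,-1.5],[-0.0105,0.08,-0.06,-1.5],[-0.0105,0.088,-0.1,-1.5],[-0.0105,0.088,-0.15,-1.5],[-0.0105,0.088,-0.165,-1.5]], fingers=0.036)

```text
t: 3.1
ee_pos: [0.6472, 0.0978, 0.199]
eef_rot: [-3.134, 0.005, 1.322]
wrist_force: [-0.3, -0.3, 0.1]
grip_width: 0.384
finger_force: 0.0
```

>>> step_arm(steps=[[0,0,0,0],[0,0,0,0],[0,0,0,0],[0,0,0,0]])

```text
t: 3.5
ee_pos: [0.653, 0.0991, 0.2058]
eef_rot: [3.139, -0.001, 1.32]
wrist_force: [-0.1, -0.0, 0.3]
grip_width: 0.383
finger_force: 0.0
```

Run:
```python
from h import *
s=sensors.read_state();print(s["t"],s["ee_pos"],s["eef_rot"],s["wrist_force"],s["moment"],s["grip_width"]*.094,s["q"])
f=vision.grab_frame("wrist");cv2.imwrite("pics/w3.png",f["color"])
```

```text
3.5 [0.65297983 0.09912435 0.20575956] [ 3.13858064e+00 -1.35925253e-03  1.32009602e+00] [-0.11694268 -0.03856162  0.31869473] [-0.03046753 -0.12808305 -0.01219118] 0.036003601096932965 [ 0.00477303  0.66078385 -0.34601099  1.48122256  0.24431214  1.03886207
 -0.64829995]
```

View pics/w3.png

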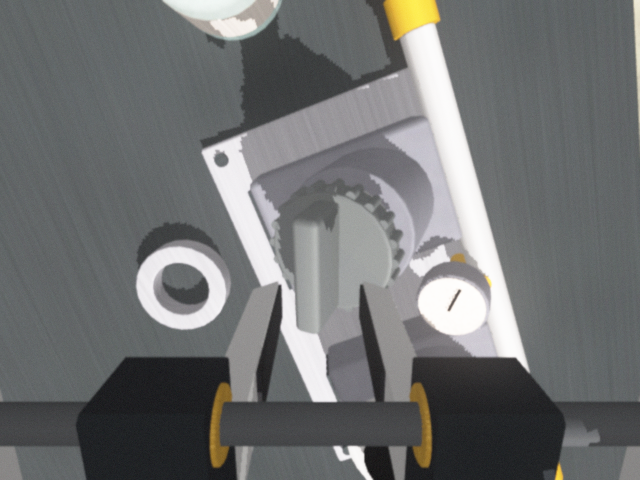

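The fingers straddle the cap bar (bar at columns 293–335, finger tips at 280 and 360). I'll descend and grip.

>>> step_arm(steps=[[-0.001,-0.002,-0.02,0],[-0.001,-0.002,-0.035,0],[-0.001,-0.002,-0.045,0],[-0.001,-0.002,-0.0525,0],[-0.001,-0.002,-0.0525,0]])

```text
t: 4.05
ee_pos: [0.6504, 0.0971, 0.15]
eef_rot: [-3.14, 0.001, 1.321]
wrist_force: [0.6, -0.3, -0.3]
grip_width: 0.386
finger_force: 0.0
```

>>> step_arm(steps=[[0,0,0,0],[0,0,0,0],[0,0,0,0],[0,0,0,0]], fingers=0.0)

```text
t: 4.45
ee_pos: [0.6501, 0.0976, 0.1515]
eef_rot: [-3.14, 0.0, 1.321]
wrist_force: [-3.8, 1.1, 1.3]
grip_width: 0.241
finger_force: 28.1
```

```bash
cat > st.py <<'E'
from h import *
s=sensors.read_state();r=lambda x:np.round(x,4)
f=s["wrist_force"];print(s["t"],r(s["ee_pos"]),"yaw",np.rad2deg(s["eef_rot"][2]).round(1),"rp",r(s["eef_rot"][:2]),"F",r(f),"F.n",r(f@R.from_euler('z',.1).as_matrix()@[-.4226,0,.9063]),"M",r(s["moment"]),"w",s["grip_width"]*.094,s["finger_force"])
E
python3 st.py
```

```text
4.45 [0.6501 0.0976 0.1515] yaw 75.7 rp [-3.1402  0.    ] F [-3.7782  1.1256  1.3064] F.n 2.7252 M [ 0.0927  0.7208 -0.0323] w 0.022648077776457123 28.13900657580234
```

>>> step_arm(steps=[[0.0015,0,-0.003,0],[0.003,0,-0.006,0],[0.0045,0.0005,-0.009,0],[0.006,0.0005,-0.012,0],[0.006,0.0005,-0.012,0]])

```text
t: 4.95
ee_pos: [0.6547, 0.0982, 0.1417]
eef_rot: [-3.138, 0.001, 1.321]
wrist_force: [-12.9, -0.7, 17.9]
grip_width: 0.245
finger_force: 29.8
```

```bash
python3 st.py
```

```text
4.95 [0.6547 0.0982 0.1417] yaw 75.7 rp [-3.138e+00  1.500e-03] F [-12.8685  -0.7105  17.858 ] F.n 21.6258 M [-0.2486  2.6473 -0.0679] w 0.02307609630830282 29.809016012004577
```

>>> step_arm(steps=[[0,0,0,-4],[0,0,0,-8],[0,0,0,-12],[0,0,0,-16],[0,0,0,-20]])

```text
t: 5.45
ee_pos: [0.6545, 0.0984, 0.1417]
eef_rot: [-3.138, 0.002, 0.969]
wrist_force: [-13.3, 0.8, 16.8]
grip_width: 0.23
finger_force: 30.2
```

```bash
python3 st.py
```

```text
5.45 [0.6545 0.0984 0.1417] yaw 55.5 rp [-3.1384e+00  2.1000e-03] F [-13.2868   0.7976  16.7744] F.n 20.7559 M [-0.0733  2.5458  0.0039] w 0.021616294094958275 30.17418371513486
```

>>> step_arm(steps=[[0,0,0,-5],[0,0,0,-10],[0,0,0,-15],[0,0,0,-20],[0,0,0,-25]])

```text
t: 5.95
ee_pos: [0.6551, 0.0988, 0.141]
eef_rot: [-3.139, 0.002, 0.532]
wrist_force: [-9.5, 1.5, 10.4]
grip_width: 0.194
finger_force: 29.9
```

>>> step_arm(steps=[[0,0,0,-5],[0,0,0,-10],[0,0,0,-15],[0,0,0,-20],[0,0,0,-23]])

```text
t: 6.45
ee_pos: [0.656, 0.0991, 0.1406]
eef_rot: [-3.14, 0.001, 0.132]
wrist_force: [-7.6, 2.2, 8.2]
grip_width: 0.166
finger_force: 30.0
```

```bash
python3 st.py
```

```text
6.45 [0.656  0.0991 0.1406] yaw 7.6 rp [-3.1399e+00  1.2000e-03] F [-7.5895  2.2316  8.223 ] F.n 10.5496 M [0.5838 1.5403 0.029 ] w 0.015626286289876005 29.981352388858795
```

>>> step_arm(steps=[[0.0005,0,-0.001,-1],[0.0008,0,-0.0018,-3],[0.0008,0,-0.0018,-5],[0.0008,0,-0.0018,-6],[0.0008,0,-0.0018,-6]])

```text
t: 6.95
ee_pos: [0.6561, 0.0998, 0.1404]
eef_rot: [-3.139, 0.002, 0.031]
wrist_force: [-10.6, 1.9, 18.3]
grip_width: 0.169
finger_force: 30.2
```

```bash
python3 st.py
```

```text
6.95 [0.6561 0.0998 0.1404] yaw 1.8 rp [-3.1393e+00  2.2000e-03] F [-10.6426   1.9282  18.2842] F.n 20.9647 M [0.8021 2.6053 0.3954] w 0.015871163624389575 30.164304077625275
```

>>> step_arm(steps=[[0,0,0,3],[-0.001,0,0.002,3],[-0.002,0,0.004,3],[-0.0025,0,0.006,3],[-0.0025,0,0.006,3]])

```text
t: 7.45
ee_pos: [0.6542, 0.0992, 0.1443]
eef_rot: [-3.14, 0.001, 0.083]
wrist_force: [-5.8, 2.6, 4.2]
grip_width: 0.168
finger_force: 30.0
```

```bash
python3 st.py
```

```text
7.45 [0.6542 0.0992 0.1443] yaw 4.7 rp [-3.1397e+00  1.3000e-03] F [-5.8106  2.6159  4.1581] F.n 6.1014 M [0.7408 1.2188 0.0959] w 0.01579902961982448 29.994800984859467
```

>>> step_arm(steps=[[0,0,0,0],[0,0,0,0],[0,0,0,0],[0,0,0,0]], fingers=0.036)

```text
t: 7.85
ee_pos: [0.6559, 0.0972, 0.1435]
eef_rot: [3.141, -0.001, 0.081]
wrist_force: [-0.4, 1.0, 0.0]
grip_width: 0.379
finger_force: 0.0
```

```bash
python3 st.py
```

```text
7.85 [0.6559 0.0972 0.1435] yaw 4.6 rp [ 3.1412e+00 -9.0000e-04] F [-0.4181  1.0172  0.013 ] F.n 0.1447 M [ 0.0734  0.0618 -0.016 ] w 0.03564861247409919 0.0
```

>>> step_arm(steps=[[0,0,0.04,0],[0,0,0.08,0],[-0.03,-0.02,0.12,0],[-0.06,-0.05,0.16,0],[-0.08,-0.08,0.18,0]])

```text
t: 8.35
ee_pos: [0.5766, 0.0203, 0.324]
eef_rot: [-3.141, -0.003, 0.084]
wrist_force: [0.3, -0.7, -0.5]
grip_width: 0.382
finger_force: 0.0
```

>>> step_arm(steps=[[0,-0.02,0,0],[0,-0.03,0,0],[0,-0.03,0,0],[0,-0.03,0,0]])

```text
t: 8.75
ee_pos: [0.5769, -0.009, 0.3208]
eef_rot: [-3.14, 0.001, 0.083]
wrist_force: [0.3, 1.2, -0.3]
grip_width: 0.382
finger_force: 0.0
```

Run:
```python
from h import *
import pickle
f=vision.grab_frame("wrist");pickle.dump(f,open("W3.pkl","wb"))
s=sensors.read_state();print(s["t"],s["ee_pos"],s["eef_rot"])
print(proj(f,[.6467,.0966,.172]),proj(f,[.6647,-.0825,.172]))
cv2.imwrite("pics/w4.png",cv2.resize(f["color"][:,:],(800,600),interpolation=cv2.INTER_CUBIC))
```

```text
8.8 [ 0.57685133 -0.00863827  0.32078816] [-3.14041602e+00  1.56869908e-03  8.33497220e-02]
[187.39740483 123.72859646] [425.69724659 119.34060062]
```

View pics/w4.png

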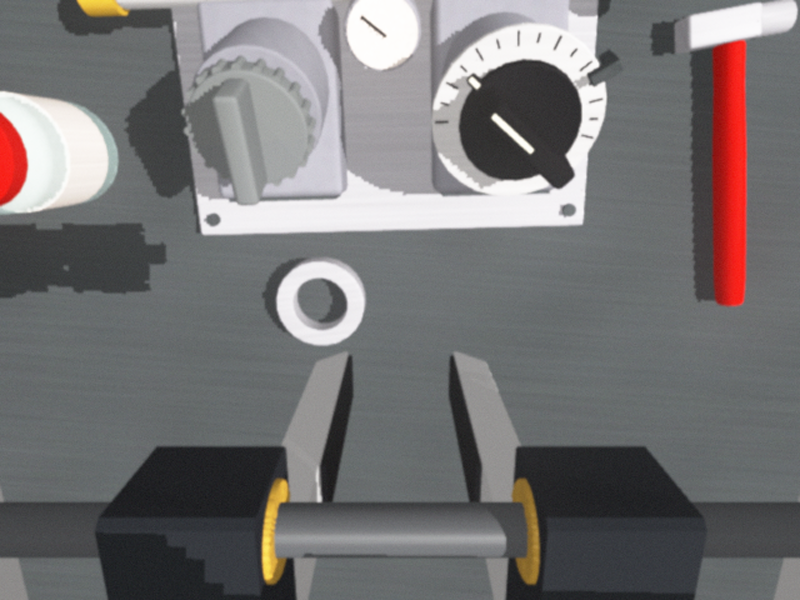

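The cap bar now points up the slope (far end (231,90), near end (249,198)). The clip is visible from (594,75) to (617,62).

Run:
```python
from m import *
f=pickle.load(open("W3.pkl","rb"))
O=np.array([.64675,.09665,.17205])
def on(u,v,p):
    return onplane(f,u*.8,v*.8,p,n)-p
for h in(.004,.011):
    p=O-h*n; x=on(231,92,p);y=on(250,197,p);d=x-y;print("cap",h,d@up,d@yy,np.arctan2(d@yy,d@up),np.linalg.norm(d),"mid",((x+y)/2)@up,((x+y)/2)@yy)
K=O-.18*yy
for h in(-.040,-.044,-.048):
    p=K+h*n
    for e in((594,75),(606,69),(617,62)):
        q=on(*e,p);print(h,"marker",np.hypot(q@up,q@yy).round(4),np.arctan2(q@up,q@yy).round(4))
for e in((494,116),(532,152)):
    q=on(*e,K);print("line",q@up,q@yy,np.arctan2(q@up,q@yy))
p=K-.036*n;q=on(475,83,p);print("nose",q@up,q@yy,np.arctan2(q@up,q@yy))
```

```text
cap 0.004 0.06719857543224629 -0.003118812442060857 -0.04637860161588177 0.06727091147867738 mid 0.0021619893314059665 -0.003835680045197426
cap 0.011 0.06876809704458002 -0.0031916568959967245 -0.046378601615881844 0.06884212260581844 mid -0.0010513391465373466 -0.0015746543352588755
-0.04 marker 0.0513 2.5297
-0.04 marker 0.0587 2.5462
-0.04 marker 0.0658 2.5449
-0.044 marker 0.0518 2.5665
-0.044 marker 0.0593 2.5784
-0.044 marker 0.0664 2.5737
-0.048 marker 0.0523 2.6026
-0.048 marker 0.06 2.61
-0.048 marker 0.0671 2.6018
line 0.020761137942941217 0.025066572194523722 0.6917248396948972
line -0.0018442819743517548 -0.00023765528573511965 -1.6989507060326903
nose 0.027339180226839 0.03240056708241226 0.7008760735483434
```

>>> step_arm(steps=[[0.03,-0.02,0,8],[0.05,-0.045,-0.03,16],[0.08,-0.073,-0.06,24],[0.093,-0.073,-0.07,32],[0.093,-0.073,-0.075,40]])

```text
t: 9.3
ee_pos: [0.6705, -0.0826, 0.2428]
eef_rot: [-3.138, 0.002, 0.786]
wrist_force: [0.5, 0.3, -0.5]
grip_width: 0.38
finger_force: 0.0
```

```bash
python3 st.py; python3 -c "
from h import *
print(sensors.read_state()['q'].round(3))"
```

```text
9.3 [ 0.6705 -0.0826  0.2428] yaw 45.0 rp [-3.1377e+00  1.7000e-03] F [ 0.4819  0.3239 -0.4669] F.n -0.6394 M [0.0527 0.0024 0.0234] w 0.035759934996063426 0.0
[ 0.152  0.64  -0.126  1.383  0.082  1.128 -0.77 ]
```

>>> step_arm(steps=[[0,0.0005,-0.02,6],[0,0.0005,-0.045,10.3],[0,0.0005,-0.045,10.3],[0,0.0005,-0.045,10.3]])

```text
t: 9.7
ee_pos: [0.6698, -0.0816, 0.2012]
eef_rot: [-3.14, 0.0, 0.959]
wrist_force: [0.2, -0.1, -0.6]
grip_width: 0.385
finger_force: 0.0
```

```bash
python3 st.py
```

```text
9.7 [ 0.6698 -0.0816  0.2012] yaw 54.9 rp [-3.1398e+00  1.0000e-04] F [ 0.2198 -0.1491 -0.5548] F.n -0.5889 M [ 0.0165 -0.0715  0.0277] w 0.03615706339369998 0.0
```

>>> step_arm(steps=[[0,0,-0.015,0],[0,0,-0.03,0],[0,0,-0.04,0],[0,0,-0.048,0],[0,0,-0.048,0]])

```text
t: 10.2
ee_pos: [0.6696, -0.0827, 0.1534]
eef_rot: [-3.141, 0.0, 0.959]
wrist_force: [0.2, 0.1, 0.5]
grip_width: 0.388
finger_force: 0.0
```

>>> step_arm(steps=[[0,0,0,0],[0,0,0,0],[0,0,0,0],[0,0,0,0]], fingers=0.0)

```text
t: 10.6
ee_pos: [0.6679, -0.0811, 0.1544]
eef_rot: [-3.137, 0.0, 0.96]
wrist_force: [-6.7, 2.7, 2.6]
grip_width: 0.222
finger_force: 28.4
```

```bash
python3 st.py
```

```text
10.6 [ 0.6679 -0.0811  0.1544] yaw 55.0 rp [-3.1374e+00  5.0000e-04] F [-6.7263  2.6884  2.6288] F.n 5.0974 M [ 0.4758  1.0421 -0.0958] w 0.020895014840663383 28.433348392263724
```

>>> step_arm(steps=[[-0.001,0.001,0,-5],[-0.001,0.001,0,-10],[-0.001,0.001,0,-15],[-0.001,0.001,0,-20],[-0.001,0.001,0,-25]])

```text
t: 11.1
ee_pos: [0.6669, -0.081, 0.1551]
eef_rot: [-3.139, 0.002, 0.52]
wrist_force: [-6.2, 1.0, 8.3]
grip_width: 0.188
finger_force: 29.4
```

>>> step_arm(steps=[[0,0,0,-5],[0,0,0,-10],[0,0,0,-15],[0,0,0,-20],[0,0,0,-25]])

```text
t: 11.6
ee_pos: [0.6671, -0.0805, 0.1549]
eef_rot: [-3.139, 0.003, 0.084]
wrist_force: [-4.8, 1.5, 2.9]
grip_width: 0.165
finger_force: 30.0
```

```bash
python3 st.py
```

```text
11.6 [ 0.6671 -0.0805  0.1549] yaw 4.8 rp [-3.1394e+00  2.8000e-03] F [-4.7777  1.5494  2.9042] F.n 4.5756 M [0.6716 1.0116 0.2426] w 0.015476923458220578 30.038845539093018
```

>>> step_arm(steps=[[0,0,0,-5],[0,0,0,-10],[0,0,0,-15],[0,0,0,-20],[0,0,0,-25]])

```text
t: 12.1
ee_pos: [0.667, -0.0801, 0.1551]
eef_rot: [-3.14, 0.004, -0.352]
wrist_force: [-7.7, 2.6, 7.3]
grip_width: 0.196
finger_force: 32.1
```

>>> step_arm(steps=[[0,0,0,-5],[0,0,0,-10],[0,0,0,-15],[0,0,0,-20],[0,0,0,-20]])

```text
t: 12.6
ee_pos: [0.6671, -0.0797, 0.1557]
eef_rot: [-3.141, 0.004, -0.699]
wrist_force: [-7.9, 2.5, 10.1]
grip_width: 0.213
finger_force: 32.2
```

```bash
python3 st.py; python3 -c "
from h import *
print(sensors.read_state()['q'].round(3))
for c in('wrist','top'):
  f=vision.grab_frame(c);import pickle;pickle.dump(f,open(c+'5.pkl','wb'))
  if c=='wrist': cv2.imwrite('pics/w5.png',f['color'])
"
```

```text
12.6 [ 0.6671 -0.0797  0.1557] yaw -40.1 rp [-3.141   0.0044] F [-7.9169  2.4686 10.1256] F.n 12.4016 M [1.2727 1.5312 0.2274] w 0.020021986140477944 32.19386314682197
[-0.086  0.731  0.295  1.502 -0.245  0.948 -1.988]
```

View pics/w5.png

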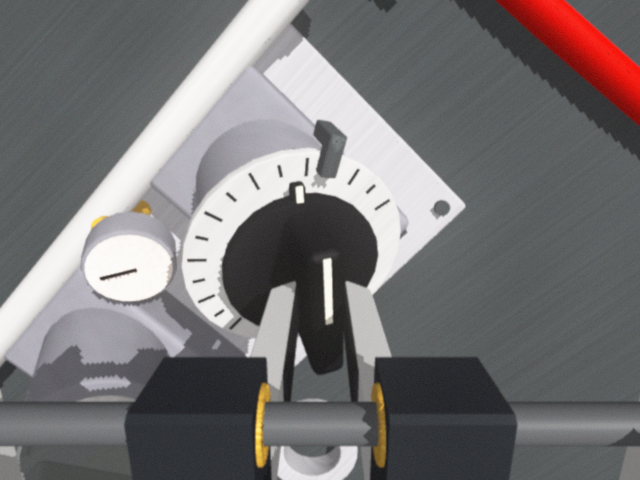

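The nose's white line is at (299,193), and the clip's inner face is at about (328,175) with its body up to (330,130). I'll compute the remaining angle.

Run:
```python
from m import *
f=pickle.load(open("wrist5.pkl","rb"))
K=np.array([.64675,.09665,.17205])-.18*yy
def an(u,v,h):
    p=K+h*n;q=onplane(f,u,v,p,n)-p;return np.hypot(q@up,q@yy).round(4),np.arctan2(q@up,q@yy).round(4)
for e in((299,200),(299,186)): print("nose",an(*e,-.036))
for e in((327,259),(328,323)): print("line",an(*e,0))
for th in(2.45,2.5,2.54,2.58):
    print(th,[proj(f,K+h*n+r*(np.sin(th)*up+np.cos(th)*yy)).round(0).tolist() for r,h in((.049,-.048),(.049,-.04),(.069,-.048),(.069,-.04))])
img=f["color"][110:190,300:360];cv2.imwrite("pics/mk.png",np.hstack([cv2.resize(img,(450,600),interpolation=cv2.INTER_CUBIC)]))
```

```text
nose (np.float64(0.0396), np.float64(2.2723))
nose (np.float64(0.0464), np.float64(2.2839))
line (np.float64(0.0325), np.float64(2.2959))
line (np.float64(0.0022), np.float64(-0.8101))
2.45 [[309.0, 168.0], [314.0, 175.0], [314.0, 125.0], [320.0, 131.0]]
2.5 [[314.0, 168.0], [319.0, 175.0], [321.0, 125.0], [327.0, 131.0]]
2.54 [[318.0, 168.0], [323.0, 175.0], [327.0, 126.0], [333.0, 132.0]]
2.58 [[322.0, 168.0], [327.0, 176.0], [333.0, 126.0], [339.0, 132.0]]
```

View pics/mk.png

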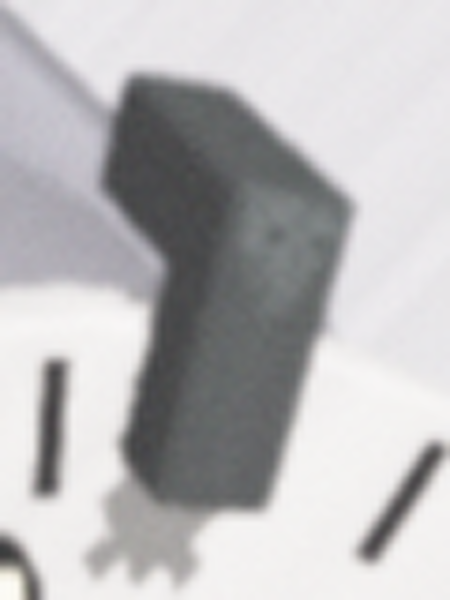

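>>> step_arm(steps=[[0,0,0,-4],[0,0,0,-8],[0,0,0,-12],[0,0,0,-15],[0,0,0,-15]])

```text
t: 13.2
ee_pos: [0.6676, -0.0797, 0.1558]
eef_rot: [-3.141, 0.004, -0.96]
wrist_force: [-7.1, 2.6, 9.8]
grip_width: 0.223
finger_force: 32.0
```

```bash
python3 st.py
cat > pk.py <<'E'
from m import *
f=vision.grab_frame("wrist");pickle.dump(f,open("wk.pkl","wb"))
K=np.array([.64675,.09665,.17205])-.18*yy
hsv=cv2.cvtColor(f["color"],cv2.COLOR_BGR2HSV)
def an(u,v,h):
    p=K+h*n;q=onplane(f,u,v,p,n)-p;return np.array([q@up,q@yy])
c=proj(f,K);m=np.uint8(hsv[...,2]>150)
N,L,st,ce=cv2.connectedComponentsWithStats(m)
for i in range(1,N):
    if 15<st[i,4]<900 and np.hypot(*(ce[i]-c))<140:
        ys,xs=np.where(L==i);pts=np.float32(np.c_[xs,ys]);vx,vy,x,y=cv2.fitLine(pts,cv2.DIST_L2,0,.01,.01).ravel()
        d=an(x+10*vx,y+10*vy,0)-an(x-10*vx,y-10*vy,0)
        q0=an(*ce[i],0);q=an(*ce[i],-.036);print(ce[i].round(1),st[i].tolist(),"bar-line dir",np.arctan2(*d).round(3),"as line",np.hypot(*q0).round(4),np.arctan2(*q0).round(3),"as nose",np.hypot(*q).round(4),np.arctan2(*q).round(3))
for e in (2.54,2.585): print(e,proj(f,K-.04*n+.049*(np.sin(e)*up+np.cos(e)*yy)))
E
python3 pk.py; python3 -c "
import cv2,pickle
f=pickle.load(open('wk.pkl','rb'));cv2.imwrite('pics/k6.png',cv2.resize(f['color'][100:350,200:450],(600,600),interpolation=cv2.INTER_CUBIC))"
```

```text
13.2 [ 0.6676 -0.0797  0.1558] yaw -55.0 rp [-3.1411  0.0038] F [-7.0759  2.6299  9.8455] F.n 11.7874 M [1.2497 1.2231 0.2165] w 0.020930354396076017 32.00645870230801
[330.3 286. ] [326, 252, 9, 71, 579] bar-line dir -0.576 as line 0.0168 2.597 as nose 0.0192 -1.508
[344.8 343.7] [344, 337, 3, 14, 30] bar-line dir -0.628 as line 0.0188 -0.974 as nose 0.0602 -0.988
[299.2 368.7] [291, 345, 22, 44, 545] bar-line dir 2.633 as line 0.0283 -0.02 as nose 0.0638 -0.508
[318.2 385.2] [313, 378, 14, 19, 145] bar-line dir 2.924 as line 0.0389 -0.416 as nose 0.0824 -0.659
[382.5 395.6] [379, 384, 7, 25, 102] bar-line dir -0.729 as line 0.0685 -1.019 as nose 0.1238 -1.013
2.54 [291.24966142 179.65300841]
2.585 [295.92231901 178.88157103]
```

View pics/k6.png

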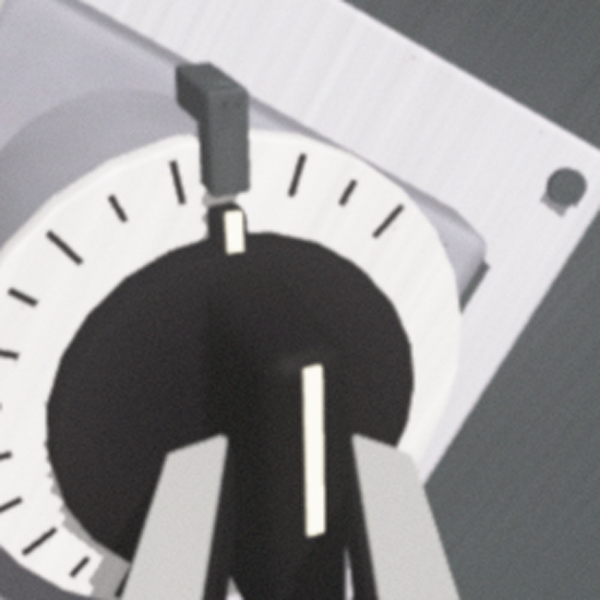

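The nose's white line is at (297.5,196.7) and stands almost at the clip's inner edge middle (295.4,180.4).

Run:
```python
from m import *
f=pickle.load(open("wk.pkl","rb"))
K=np.array([.64675,.09665,.17205])-.18*yy
def an(u,v,h):
    p=K+h*n;q=onplane(f,u,v,p,n)-p;return np.hypot(q@up,q@yy).round(4),np.arctan2(q@up,q@yy).round(4)
z=lambda u,v:(200+u/2.4,100+v/2.4)
for e in((233,212),(236,252)): print("nose",an(*z(*e),-.036),an(*z(*e),-.038))
for e in((229,193),(207,197),(250,190)): print("mk in",an(*z(*e),-.040))
for e in((228,96),): print("mk out top",an(*z(*e),-.040))
```

```text
nose (np.float64(0.0461), np.float64(2.5653)) (np.float64(0.0453), np.float64(2.5794))
nose (np.float64(0.038), np.float64(2.57)) (np.float64(0.037), np.float64(2.5875))
mk in (np.float64(0.0483), np.float64(2.5796))
mk in (np.float64(0.0484), np.float64(2.4902))
mk in (np.float64(0.0485), np.float64(2.6658))
mk out top (np.float64(0.0666), np.float64(2.5875))
```

>>> step_arm(steps=[[0,0,0,-0.7],[0,0,0,-0.7]])

```text
t: 13.45
ee_pos: [0.6677, -0.0797, 0.1558]
eef_rot: [-3.141, 0.004, -0.972]
wrist_force: [-6.7, 3.4, 9.6]
grip_width: 0.223
finger_force: 32.2
```

>>> step_arm(steps=[[0,0,0,0],[0,0,0,0],[0,0,0,0],[0,0,0,0]], fingers=0.036)

```text
t: 13.85
ee_pos: [0.669, -0.0821, 0.1538]
eef_rot: [-3.141, -0.0, -0.973]
wrist_force: [-0.4, 0.0, -1.6]
grip_width: 0.382
finger_force: 0.0
```

>>> step_arm(steps=[[0,0,0.03,0],[0,0,0.06,0],[-0.03,0.02,0.09,0],[-0.06,0.05,0.12,0],[-0.06,0.05,0.12,0]])

```text
t: 14.35
ee_pos: [0.6086, -0.0279, 0.2778]
eef_rot: [-3.136, 0.0, -0.968]
wrist_force: [0.3, 0.8, 0.1]
grip_width: 0.379
finger_force: 0.0
```

```bash
python3 st.py;python3 pk.py; python3 -c "
from m import *
f=pickle.load(open('wk.pkl','rb'));K=np.array([.64675,.09665,.17205])-.18*yy
u,v=proj(f,K).astype(int);u0=max(u-110,0);v0=max(v-110,0);print(u0,v0)
a=cv2.resize(f['color'][v0:v0+150,u0:u0+200],(800,600),interpolation=cv2.INTER_CUBIC)
cv2.imwrite('pics/k7.png',a)"
```

```text
14.35 [ 0.6086 -0.0279  0.2778] yaw -55.5 rp [-3.1356e+00  2.0000e-04] F [0.3285 0.7947 0.1087] F.n -0.0732 M [ 0.0465 -0.0494 -0.0131] w 0.03561823284172176 0.0
[297.3 101.9] [293, 74, 9, 57, 332] bar-line dir -0.571 as line 0.0167 2.609 as nose 0.0156 -2.794
2.54 [272.89782736  42.73283502]
2.585 [276.02450515  42.52929946]
187 18
```

View pics/k7.png

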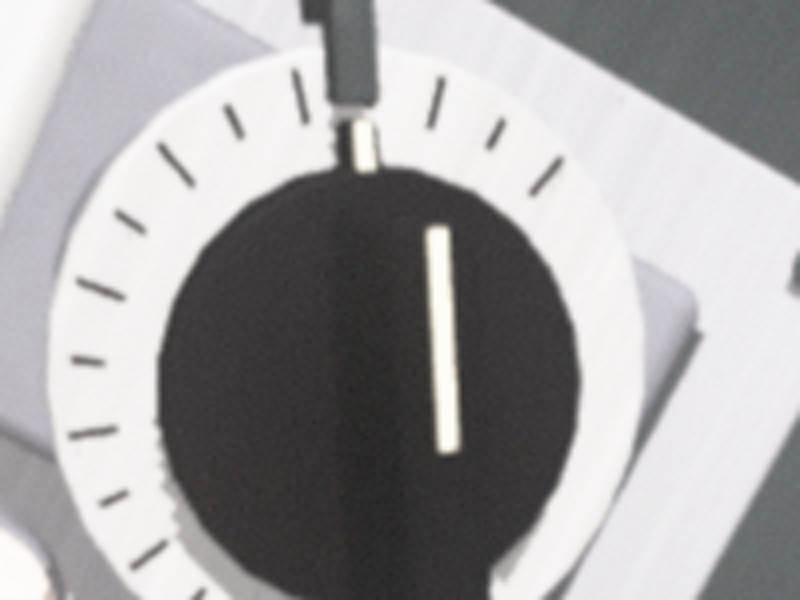

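The white nose line runs from (361,122) to (366,170) and the clip's inner edge middle is at about (354,103), so they are nearly in line.

Run:
```python
from m import *
f=pickle.load(open("wk.pkl","rb"))
K=np.array([.64675,.09665,.17205])-.18*yy
def an(u,v,h):
    p=K+h*n;q=onplane(f,187+u/4,18+v/4,p,n)-p;return np.hypot(q@up,q@yy).round(4),np.arctan2(q@up,q@yy).round(4)
for e in((361,122),(366,170)): print("nose",an(*e,-.036))
for e in((354,103),(353,30)): print("mk",an(*e,-.040))
```

```text
nose (np.float64(0.0456), np.float64(2.5735))
nose (np.float64(0.0381), np.float64(2.5819))
mk (np.float64(0.0483), np.float64(2.5763))
mk (np.float64(0.0593), np.float64(2.5874))
```

```bash
python3 -c "
from plant import order
print(order.finish_job())"
```

```text
the job is handed in; nothing more can be done
None
```

I pushed the filter cap in, turned it clockwise to its stop and let it spring up. I then turned the knob until its pointer stood within about 0.01 rad of the marker clip, let go of everything and handed the job in at about 14 s. I judged the cap's catch only from its bar pointing straight up the slope in the image.

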